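# Fit the eyelet-press platen on its guide rod and gauge its punch bore

### The job

Lower the drilled platen squarely over the tall guide rod, all the way down and under control rather than dropped, so that it lies flat on both rests with its punch bore over the drilled anvil. Then check that bore: put the go gauge (the tall domed one) in until its flange meets the platen and return it to the stand, then press the no-go gauge (the short flat-topped one) upright and centred on the bore for a moment to confirm that it is refused, and return it to the stand too. Leave both gauges seated in the stand's holes and do not disturb the shoe last, the wax tin or the hammer.

Things in the scene. Friction and masses are not known exactly. Their poses are not given: they have to be found in the camera images.
- base: Fixed die-set base: green plate 100 x 190 x 12 mm, long along its y. Origin: centre of its underside on the bench. At its centre stands the steel guide rod, 16 mm diameter, top 132 mm above the bench, last 8 mm tapered. Two rests, tops 32 mm above the bench (there lies the platen's underside when home): the anvil at y +62 mm (50 mm square, 26 mm hole) and a plain round one, 44 mm, at y -62 mm.
- anvil (a point): Centre of the anvil block's top face (mouth of its 26 mm hole), 62 mm from the rod axis along the base's +y, 32 mm above the bench.
- rod_top (a point): Top of the guide rod, on its axis, 132 mm above the bench.
- platen: Loose aluminium platen, about 0.55 kg: bar 56 x 170 x 16 mm, long along its y, with a square 36 mm hub in its middle, sides along x and y, top 74 mm above the underside: grip the hub near its top. Origin: centre of the underside, z up. An 18.5 mm guide hole runs through bar and hub at the origin. The 20 mm punch bore is at y +62 mm; the other end is undrilled. Starts flat on the bench.
- bore (a point): Centre of the punch bore's mouth on the bar's top face, 62 mm along the platen's +y, 16 mm above its underside. Bore 20 mm diameter, 16 mm deep (through).
- plain_end (a point): Point on the bar's top face 62 mm along the platen's -y, on the undrilled end.
- stand: Fixed wooden gauge stand, 60 x 170 mm, long along its y, top 42 mm above the bench: 12 mm board on two end legs. Origin: centre of its underside. 28 mm through holes at y +42 and -42 mm; a gauge stands in each, flange on the board, and may go back into either. Stand and platen are found one on each side of the base, either way round.
- hole_a (a point): Centre of the stand's hole at its y +42 mm, on the top face (42 mm above the bench).
- hole_b (a point): Centre of the stand's hole at its y -42 mm, on the top face (42 mm above the bench).
- go_gauge: Go gauge, loose, steel, 0.17 kg, round and upright. Origin on its axis at the underside of its flange (the seating face), z up. Below: plug 17.5 mm diameter, 26 mm long, its last 4 mm tapered. Flange 40 mm diameter, 6 mm thick. Above it a handle 22 mm diameter with a domed top 81 mm above the origin. The tall, domed one.
- go_tip (a point): Centre of the go plug's lower end, 26 mm below the go gauge's origin.
- nogo_gauge: No-go gauge, loose, steel, 0.15 kg, round, upright. Origin on its axis at the underside of its flange, z up. Below: plug 23 mm diameter, 12 mm long, last 4 mm tapered to 17 mm, so it goes only about 2 mm into the 20 mm bore. Flange 40 mm diameter, 6 mm thick. Above it a handle 22 mm diameter, flat top 52 mm above the origin. The short one.
- nogo_tip (a point): Centre of the no-go plug's lower end, 12 mm below the no-go gauge's origin.
- last: Bystander: wooden shoe last, 240 mm long, 85 mm high, on the bench beyond the base. Origin under its middle. Leave alone.
- wax_tin: Bystander: dark steel tin, 64 mm diameter, 45 mm high. Origin at the centre of its underside. Leave alone.
- hammer: Bystander: hammer lying on the bench beyond the work, handle along its x. Leave alone.
Mind the look-alikes: they are no part of the job. What is shaped like the go_gauge but blue is not meant.

How it is judged:
On the way, in this order (a step that is already met when the one before it is completed fails the run):
1. the platen is fully down over the rod, flat on both rests, its bore over the anvil (z of platen in the frame of base between 0.029 and 0.0345 m and horizontal distance between platen and base below 0.004 m and angle between platen's own z axis and vertical below 0.03 rad and horizontal distance between bore and anvil below 0.007 m), for 0.2 s.
2. the go gauge is fully in the bore, its flange on the platen (horizontal distance between go_gauge and bore below 0.004 m and z of go_gauge in the frame of platen between 0.013 and 0.019 m and angle between go_gauge's own z axis and vertical below 0.08 rad), for 0.2 s.
3. the go gauge is back in a hole of the stand ((horizontal distance between go_gauge and hole_a below 0.0085 m or horizontal distance between go_gauge and hole_b below 0.0085 m) and z of go_gauge in the frame of stand between 0.039 and 0.045 m and angle between go_gauge's own z axis and vertical below 0.06 rad), for 0.2 s.
4. the no-go gauge is pressed (over 2 N) upright and centred on the bore and is refused (horizontal distance between nogo_tip and bore below 0.005 m and z of nogo_tip in the frame of platen between 0.011 and 0.02 m and angle between nogo_gauge's own z axis and vertical below 0.1 rad and contact force between nogo_gauge and platen above 2 N), for 0.15 s.
5. the no-go gauge is back in a hole of the stand ((horizontal distance between nogo_gauge and hole_a below 0.0085 m or horizontal distance between nogo_gauge and hole_b below 0.0085 m) and z of nogo_gauge in the frame of stand between 0.039 and 0.045 m and angle between nogo_gauge's own z axis and vertical below 0.06 rad), for 0.2 s.
At the end, for the whole second after the job is handed in: Platen home on the rod (height within 3 mm, centred within 4 mm, tilt under 0.03 rad), its bore within 7 mm of the anvil's centre; both gauges upright (0.06 rad), flange on the stand's board (3 mm), within 8.5 mm of the centre of a hole; all at rest (all of step 1 and all of step 3 and all of step 5 and linear speed of each of platen, go_gauge, nogo_gauge below 0.02 m/s); the robot touches nothing.
It fails at once if the platen is dropped down the rod (faster than 0.4 m/s while threaded on it) (horizontal distance between platen and base below 0.006 m and z of platen in the frame of base below 0.12 m and linear speed of platen above 0.4 m/s).
It fails at once if the last, the tin or the hammer is moved by more than 2 cm (distance of any of last, wax_tin, hammer from where it was at the start of the episode above 0.02 m).
It also fails if it takes over 72 s, if anything falls off the work surface, if the arm or the gripper's body presses on something with over 40 N, if the wrist force passes 120 N, or if a joint passes its speed limit or range.

### The arm

A 6-joint arm with a two-finger parallel gripper is mounted at the origin on the work surface. World frame = base frame: x ahead of the robot, y to its left, z up, the work surface at z = 0. Lengths are in m, angles in rad, forces in N, time in s.
With the tool pointing down it reaches from about 0.3 to 0.75 m from the base axis. Payload 8.5 kg.
Tool frame: the origin (TCP) lies midway between the tips of the shut fingers; the grasp point (between the pads) lies 19 mm behind it (manip.grip_depth is the distance from the TCP to the grasp point, in m); x points along the fingers, y is the direction in which the jaws open and shut, and the axes are right-handed (so a half turn about x gives the same grasp; the last joint's range is limited). The gripper opens to 85 mm and grips with 20 to 120 N. Pads are 22 mm wide; open, the fingers measure 114 mm over their backs; the gripper's body (76 mm by 85 mm) begins 54 mm behind the grasp point. The pads swing forward as they close: fully open they stand 13 mm farther back than shut.
Start: joints at [1.108, 0.381, 1.297, -0, 1.464, -0.215], TCP at [0.135, 0.533, 0.231] pointing down, gripper open.
Joint ranges: [-3.11, 3.11], [-0.89, 2.33], [0.22, 2.48], [-1.42, 4.56], [0.17, 2.85], [-2.88, 2.88]. Speed limits (rad/s): [2.39, 2.39, 3.14, 3.14, 3.14, 3.14].

### API

Orientations are given as a rotation vector (axis times angle).
In Python, from workcell import manip gives the robot as it stands.
- The arm moves only by the tool servo_tool, never from a script. Its argument "steps" is one flat list of numbers, 7 for each row, row after row: the shift along the tool's x, y, z in m, then the turn, a rotation vector about the tool's x, y, z in rad, then the opening, from 0 (shut) to 1 (fully open). In form: [dx, dy, dz, ax, ay, az, hand, dx, dy, dz, ax, ay, az, hand, ...]. A call has 1 to 12 rows; each row is the pose to reach, as a shift and turn from the pose measured when the call began, along the tool's axes at that moment; what a row does not reach only later rows make up. A row lasts 1/12 s, in which the tool goes at most 41.7 mm and 7.16 degrees, less where a joint would pass 70% of its speed; a pose out of reach is approached as far as the arm can. A call with a gripper value outside its range is refused whole. The fingers move at their own pace and stop on an object; "force" is the grip in N (left out, the last holds). Time passes only in rows, so rows that repeat a pose let the fingers close. It gives the time, the measured TCP pose, the force and the opening at its end, in the units of the state.
- manip.state(): the state, without advancing time (a new reading comes with each control period).
- manip.grab_frame(name): name is "scene" or "top" or "wrist"; returns a dict with "img" (420x560x3 uint8, red, green, blue), "range_z" (420x560 float32, m along the optical axis (not along the pixel's ray), 0 where there is no reading), "intrinsics" (3x3 intrinsics, pixels), "pose" (4x4, takes a point from camera to world coordinates). Camera axes: x right, y down, z forward; pixel columns grow to the right and rows downward; lengths in m; the calibration is good to about 2 mm. A picture is of the moment at which its call begins.
- manip.finish_job(): hands the job in, once; it reports no verdict.
Trained networks look in a picture, given as the dict that the camera call returned (one of the last four; its "shot" number tells which), for a name from the list of things; names that differ only in an ending like _2 or _b are one class to them, and where a whole thing is asked for, a point or a joint stands for the part that bears it (a point fixed in the world has none). Each returns a list of dicts, best first, with "p" (0 to 1); they miss things now and then, are a little off and sometimes report something else, mostly with a low value. They report only what shows in the picture. A call takes as long as a camera call. They do not tell look-alikes from the thing itself.
- manip.recognise(picture, target): "xy" ([column, row] in pixels, amid what is visible of it).
- manip.mark_of(picture, target): "xy" ([column, row] in pixels: a listed point, or the origin of a listed thing).
The state is a dict: "t": time; "joint_pos": joint angles; "joint_vel": joint speeds; "effort": joint torques, N m; "eef_pos": TCP position; "orientation": TCP orientation; "wrist_force": force on the tool from outside, world axes, zero at the start; "wrist_torque": the same for the moment, N m; "opening": finger opening in m.
Only numpy, scipy, OpenCV 4.12 (cv2) and the standard library are available. Lean on these libraries where they do the work, as an engineer would, in place of code of your own. Each camera call takes 0.05 s, during which the arm holds its last target. There are 200 camera calls.

## Working session

There is one attempt and no reset: what is moved stays moved. The work goes in short steps, Python scripts to look and compute and a tool call to move; the robot and the scene stay as the last step left them, time stands still between calls to the robot, and variables do not carry over. Pictures are saved under pics/ and viewed, about 8 in all and at most 12, crops included, and the job is handed in when it is done.

Besides the shell and the picture viewer there is one more tool, called after ">>>" as name(argument=value, ...), one argument or row to a line, values as JSON. servo_tool: Moves the arm, as the interface text tells. Its arguments: {"type":"object","properties":{"steps":{"type":"array"},"force":{"type":"number"}},"required":["steps"]}

```bash
mkdir -p pics; cat > h.py <<'E'
import numpy as np, cv2
from scipy.spatial.transform import Rotation as R
from workcell import manip
def w(f,xy,z=None):
    """pixel -> world; by depth, or on plane z"""
    K,P=f["intrinsics"],f["pose"]; u,v=xy
    d=np.array([(u-K[0,2])/K[0,0],(v-K[1,2])/K[1,1],1.])
    if z is None:
        d=d*f["range_z"][int(round(v)),int(round(u))]; return P[:3,:3]@d+P[:3,3]
    r=P[:3,:3]@d; return P[:3,3]+r*(z-P[2,3])/r[2]
def cloud(f):
    K,P=f["intrinsics"],f["pose"]; Z=f["range_z"]; v,u=np.indices(Z.shape)
    c=np.stack([(u-K[0,2])/K[0,0]*Z,(v-K[1,2])/K[1,1]*Z,Z],-1)
    return c@P[:3,:3].T+P[:3,3]
def save(f,n): cv2.imwrite(f"pics/{n}.png",f["img"][:,:,::-1])
E
python3 - <<'E'
from h import *
H={'anvil':.032,'rod_top':.132,'bore':.016,'plain_end':.016,'platen':0.0,'base':0,'stand':0,'hole_a':.042,'hole_b':.042,'go_gauge':.042,'nogo_gauge':.042,'last':0,'wax_tin':0,'hammer':0}
for n in("top","scene"):
    f=manip.grab_frame(n); save(f,n+"0")
    np.savez(n+"0.npz",**{k:f[k] for k in("img","range_z","intrinsics","pose")})
    print(n,f["pose"][:3,3].round(3),f["intrinsics"][0,0])
    for k,z in H.items():
        for r in manip.mark_of(f,k)[:3]: print(k,round(r["p"],2),np.round(r["xy"]),w(f,r["xy"],z)[:2].round(3))
s=manip.state(); print(s)
E
```

```text
top [0.446 0.037 1.448] 470.3046263240393
anvil 0.9 [269. 231.] [0.526 0.045]
anvil 0.4 [197. 238.] [0.504 0.262]
rod_top 0.93 [292. 236.] [ 0.508 -0.02 ]
bore 0.9 [354. 228.] [ 0.535 -0.214]
bore 0.73 [290. 236.] [ 0.513 -0.017]
bore 0.62 [198. 240.] [0.498 0.261]
plain_end 0.79 [398. 237.] [ 0.51  -0.347]
platen 0.71 [377. 235.] [ 0.516 -0.287]
base 0.95 [292. 236.] [ 0.514 -0.023]
base 0.31 [169. 255.] [0.454 0.35 ]
stand 0.85 [186. 245.] [0.484 0.299]
hole_a 0.91 [172. 250.] [0.468 0.332]
hole_a 0.67 [196. 240.] [0.499 0.262]
hole_b 0.91 [172. 250.] [0.468 0.332]
hole_b 0.67 [196. 240.] [0.499 0.262]
go_gauge 0.68 [135. 255.] [0.454 0.44 ]
go_gauge 0.61 [154. 206.] [0.601 0.389]
go_gauge 0.6 [166. 251.] [0.466 0.351]
nogo_gauge 0.54 [194. 241.] [0.496 0.269]
last 0.95 [220. 155.] [0.765 0.199]
last 0.45 [172. 249.] [0.472 0.342]
last 0.27 [401. 240.] [ 0.502 -0.36 ]
wax_tin 0.79 [320. 166.] [ 0.733 -0.112]
hammer 0.26 [196. 242.] [0.494 0.27 ]
scene [1.374 0.644 0.934] 531.548137921927
anvil 0.95 [303. 222.] [0.512 0.034]
anvil 0.68 [414. 268.] [0.487 0.339]
rod_top 0.66 [288. 18
[... 681 characters left out ...]
.317]
hammer 0.64 [150. 203.] [ 0.678 -0.381]
{'t': 1.5, 'joint_pos': array([ 1.10767914e+00,  3.80614359e-01,  1.29740438e+00,  1.54177665e-05,
        1.46363162e+00, -2.15309250e-01]), 'joint_vel': array([ 0.00088064, -0.00134775, -0.0001553 , -0.00017242,  0.00020549,
        0.00297446]), 'effort': array([ 5.81188397e-05, -4.48324621e+01, -2.31463677e+01, -1.51054269e-04,
        5.57137300e-04, -1.94574255e-05]), 'eef_pos': array([0.13489543, 0.53317488, 0.23131321]), 'orientation': array([ 0.19450134,  1.56206119, -0.19457897]), 'wrist_force': array([ 0.13675811,  0.21787414, -0.19730637]), 'wrist_torque': array([ 0.00820153,  0.00226127, -0.03471956]), 'opening': 0.08559088052240729}
```

```bash
python3 - <<'E'
from h import *
a=cv2.imread("pics/top0.png")[130:300,110:430]; cv2.imwrite("pics/topc.png",cv2.resize(a,None,fx=2.5,fy=2.5,interpolation=cv2.INTER_CUBIC))
f=dict(np.load("top0.npz"))
g=dict(np.load("scene0.npz"))
C=np.concatenate([cloud(f).reshape(-1,3),]); D=cloud(g).reshape(-1,3)
def sel(P,zlo,zhi,x0,x1,y0,y1): return P[(P[:,2]>zlo)&(P[:,2]<zhi)&(P[:,0]>x0)&(P[:,0]<x1)&(P[:,1]>y0)&(P[:,1]<y1)]
def rect(n,P):
    if len(P)<3: print(n,len(P));return
    r=cv2.minAreaRect((P[:,:2]*1000).astype(np.float32)); print(n,len(P),np.round(r[0],1),np.round(r[1],1),round(r[2],1),"med z",np.median(P[:,2]).round(4))
for nm,P in(("top",C),("scene",D)):
    rect(nm+" hub",sel(P,.068,.08,.4,.62,-.38,-.18))
    rect(nm+" bar",sel(P,.010,.022,.4,.62,-.40,-.15))
    rect(nm+" base",sel(P,.007,.017,.4,.62,-.15,.12))
    rect(nm+" rod",sel(P,.06,.14,.4,.62,-.08,.05))
    rect(nm+" stand",sel(P,.037,.046,.4,.56,.18,.42))
    rect(nm+" short",sel(P,.08,.105,.4,.56,.2,.30))
    rect(nm+" tall",sel(P,.105,.13,.4,.56,.2,.39))
    rect(nm+" gg",sel(P,.06,.13,.42,.56,.40,.5))
    rect(nm+" gg2",sel(P,.06,.13,.56,.65,.35,.45))
E
```

```text
top hub 117 [ 520.9 -278.4] [36.  36.5] 80.5 med z 0.0737
top bar 882 [ 560.6 -285.1] [169.7 138. ] 80.6 med z 0.0156
top base 1422 [511.4  -8.4] [213.2 248.8] 0.9 med z 0.0115
top rod 32 [507.6 -15.3] [13.9 15.6] 89.0 med z 0.1266
top stand 826 [484.9 298.9] [ 60.5 170.6] 20.3 med z 0.0417
top short 48 [499.2 258.8] [17.4 20.7] 0.0 med z 0.0921
top tall 48 [470.1 337.8] [22.1 16.8] 90.0 med z 0.1189
top gg 70 [462.2 440.1] [20.4 18.2] 85.3 med z 0.1011
top gg2 69 [596.1 393.5] [19.5 20.2] 48.1 med z 0.0996
scene hub 117 [ 517.1 -277.7] [44.2 40.5] 79.6 med z 0.0736
scene bar 648 [ 555.7 -282.2] [178.6 134.1] 85.6 med z 0.0165
scene base 1059 [512.3 -17.1] [195.7 205.6] 74.8 med z 0.0128
scene rod 146 [507.2 -12.2] [15.2 14.3] 19.2 med z 0.0987
scene stand 991 [483.3 300. ] [ 66.1 169.8] 20.6 med z 0.0428
scene short 89 [498.3 261.3] [22.5 22.7] 4.8 med z 0.0933
scene tall 89 [470.6 341.1] [17.6 20.5] 48.2 med z 0.1174
scene gg 188 [462.7 443.4] [19.1 21.1] 51.8 med z 0.0896
scene gg2 202 [597.3 396.1] [19.8 20.8] 9.7 med z 0.0899
```

View pics/scene0.png

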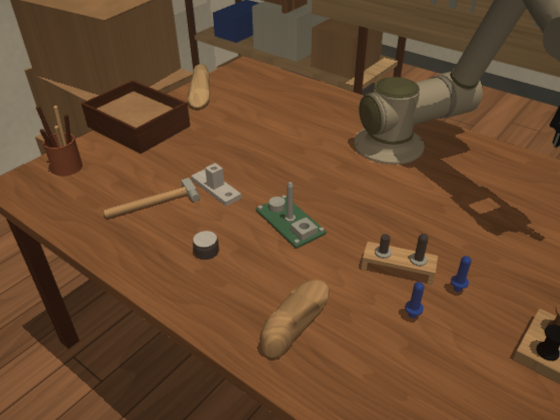

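View pics/topc.png

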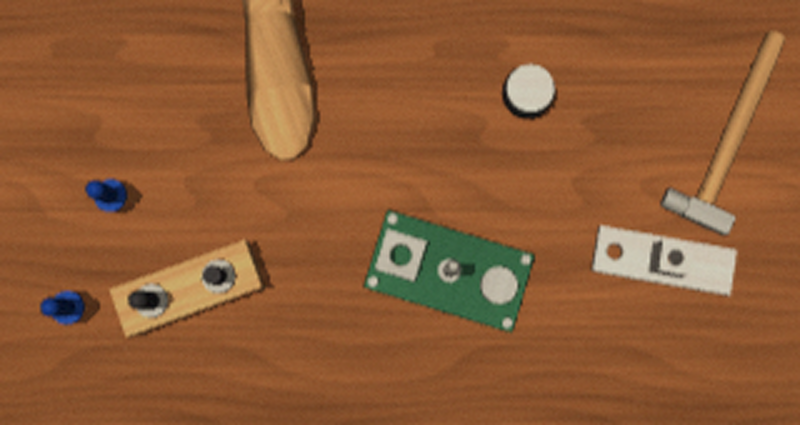

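```bash
cat >> h.py <<'E'
def mv(p,jaw=None,s=None):
    """shift and turn (tool axes) to put TCP at p, tool down, jaw line at world angle jaw (deg, mod 180)"""
    s=s or manip.state(); r=R.from_rotvec(s["orientation"]); M=r.as_matrix()
    if jaw is None: jaw=np.degrees(np.arctan2(M[1,1],M[0,1]))
    best=None
    for k in(0,180):
        a=np.radians(jaw+k); y=np.array([np.cos(a),np.sin(a),0]); x=np.array([0,0,-1.])
        T=R.from_matrix(np.stack([x,y,np.cross(x,y)],1)); q=(r.inv()*T).as_rotvec()
        if best is None or np.linalg.norm(q)<np.linalg.norm(best): best=q
    return (M.T@(np.array(p)-s["eef_pos"])).round(4),best.round(4)
def fit(f,mask,z):
    """outline of the largest blob of mask, projected on plane z -> min-area rectangle (mm)"""
    c=max(cv2.findContours(mask.astype(np.uint8),cv2.RETR_EXTERNAL,cv2.CHAIN_APPROX_NONE)[0],key=cv2.contourArea)
    P=np.array([w(f,q[0],z)[:2] for q in c])*1000
    return cv2.minAreaRect(P.astype(np.float32)), P.mean(0), cv2.contourArea(c)
E
python3 - <<'E'
from h import *
s=manip.state(); print(R.from_rotvec(s["orientation"]).as_matrix().round(3), s["t"])
for n in("top0","scene0"):
    f=dict(np.load(n+".npz")); C=cloud(f); hsv=cv2.cvtColor(f["img"],cv2.COLOR_RGB2HSV).astype(int)
    box=lambda x0,x1,y0,y1:(C[...,0]>x0)&(C[...,0]<x1)&(C[...,1]>y0)&(C[...,1]<y1)
    g=(hsv[...,0]>40)&(hsv[...,0]<90)&(hsv[...,1]>60)&box(.4,.62,-.2,.15); g=cv2.morphologyEx(g.astype(np.uint8),cv2.MORPH_CLOSE,np.ones((5,5)))
    print(n,"green",fit(f,g,.012))
    b=(np.abs(C[...,2]-.016)<.008)&(hsv[...,1]<70)&box(.42,.56,-.4,-.17)
    print("bar",fit(f,b,.016))
    st=(np.abs(C[...,2]-.042)<.006)&box(.4,.56,.18,.42)
    print("stand",fit(f,cv2.morphologyEx(st.astype(np.uint8),cv2.MORPH_CLOSE,np.ones((7,7))),.042))
    h=(hsv[...,1]<70)&box(.54,.62,-.36,-.2)&(C[...,2]>.004)
    print("hammer?",C[h].min(0).round(3),C[h].max(0).round(3))
print("platen",mv([.521,-.278,.20],80.2))
E
```

```text
[[-0.     0.245  0.969]
 [-0.     0.969 -0.245]
 [-1.    -0.    -0.   ]] 1.5
top0 green (((506.0020446777344, -16.053451538085938), (188.2574462890625, 97.12715148925781), 73.22531127929688), array([506.23733267, -15.98952364]), 1884.5)
bar (((520.0695190429688, -278.2826843261719), (169.89971923828125, 55.12537384033203), 80.10234832763672), array([ 518.63945845, -279.50670095]), 699.5)
stand (((484.7950439453125, 298.4208068847656), (60.391197204589844, 170.1137237548828), 20.43109893798828), array([484.23480733, 298.93861093]), 1096.0)
hammer? [ 0.54  -0.359  0.007] [ 0.604 -0.201  0.045]
scene0 green (((506.2914123535156, -13.726005554199219), (192.4430389404297, 100.20394134521484), 73.00474548339844), array([504.5843396 , -16.98382662]), 1267.5)
bar (((520.8208618164062, -274.21099853515625), (182.1131134033203, 62.28769302368164), 80.3233871459961), array([ 525.50196795, -272.78027377]), 520.5)
stand (((485.2989807128906, 300.5743408203125), (70.12654113769531, 170.0089569091797), 20.1931209564209), array([484.94898189, 301.54191682]), 1154.0)
hammer? [ 0.54  -0.36   0.004] [ 0.608 -0.201  0.032]
platen (array([ 0.0313, -0.6917,  0.5733]), array([-0.0768, -0.    ,  0.0001]))
```

>>> servo_tool(
  steps=[0,-0.6917,0.5733,-0.077,0,0,1,0,-0.6917,0.5733,-0.077,0,0,1,0,-0.6917,0.5733,-0.077,0,0,1,0,-0.6917,0.5733,-0.077,0,0,1,0,-0.6917,0.5733,-0.077,0,0,1,0,-0.6917,0.5733,-0.077,0,0,1,0,-0.6917,0.5733,-0.077,0,0,1,0,-0.6917,0.5733,-0.077,0,0,1,0,-0.6917,0.5733,-0.077,0,0,1,0,-0.6917,0.5733,-0.077,0,0,1,0,-0.6917,0.5733,-0.077,0,0,1,0,-0.6917,0.5733,-0.077,0,0,1],
  force=80,
)

```text
t: 2.5
eef_pos: [0.3501, 0.0797, 0.2317]
orientation: [0.134, 1.566, -0.134]
wrist_force: [1.2, 0.5, 0.4]
opening: 0.0853
```

```bash
python3 - <<'E'
from h import *
s=manip.state(); print(s["t"],s["eef_pos"],s["orientation"]); f=manip.grab_frame("wrist"); save(f,"wr1"); print(f["pose"].round(3),f["intrinsics"][0]); print(mv([.5203,-.278,.17],80.2))
E
```

```text
2.5 [0.35012025 0.0796702  0.23167639] [ 0.13423351  1.56550404 -0.13415951]
[[ 0.171  0.943  0.286  0.277]
 [ 0.985 -0.164 -0.05   0.092]
 [-0.     0.29  -0.957  0.375]
 [ 0.     0.     0.     1.   ]] [376.15431522   0.         271.55202586]
(array([ 0.0631, -0.3166,  0.2259]), array([-0.0067,  0.003 ,  0.0024]))
```

>>> servo_tool(
  steps=[0.063,-0.3166,0.2259,-0.007,0.003,0.0024,1,0.063,-0.3166,0.2259,-0.007,0.003,0.0024,1,0.063,-0.3166,0.2259,-0.007,0.003,0.0024,1,0.063,-0.3166,0.2259,-0.007,0.003,0.0024,1,0.063,-0.3166,0.2259,-0.007,0.003,0.0024,1,0.063,-0.3166,0.2259,-0.007,0.003,0.0024,1,0.063,-0.3166,0.2259,-0.007,0.003,0.0024,1,0.063,-0.3166,0.2259,-0.007,0.003,0.0024,1,0.063,-0.3166,0.2259,-0.007,0.003,0.0024,1,0.063,-0.3166,0.2259,-0.007,0.003,0.0024,1,0.063,-0.3166,0.2259,-0.007,0.003,0.0024,1,0.063,-0.3166,0.2259,-0.007,0.003,0.0024,1],
)

```text
t: 3.55
eef_pos: [0.5203, -0.2789, 0.1692]
orientation: [0.136, 1.568, -0.135]
wrist_force: [0.1, 0.9, -0.2]
opening: 0.0854
```

```bash
python3 - <<'E'
from h import *
s=manip.state(); print(s["t"],s["eef_pos"],s["orientation"]); f=manip.grab_frame("wrist"); save(f,"wr2")
C=cloud(f); hsv=cv2.cvtColor(f["img"],cv2.COLOR_RGB2HSV).astype(int)
hub=(np.abs(C[...,2]-.074)<.006)&(np.hypot(C[...,0]-.52,C[...,1]+.278)<.04)
print("hub",fit(f,hub,.074))
bar=(np.abs(C[...,2]-.016)<.006)&(hsv[...,1]<80)&(np.abs(C[...,0]-.52)<.06)&(np.abs(C[...,1]+.278)<.1)
print("bar",fit(f,bar,.016))
for k in("bore","platen"):
  for r in manip.mark_of(f,k)[:2]: print(k,r,w(f,r["xy"],.016 if k=="bore" else 0))
print(mv([.5203,-.278,.044],80.2))
E
```

```text
3.55 [ 0.52030484 -0.27888331  0.16916291] [ 0.13592485  1.56764276 -0.13466754]
hub (((516.8964233398438, -280.5879821777344), (36.026153564453125, 37.21196365356445), 79.76288604736328), array([ 516.64234808, -280.41274619]), 2841.5)
bar (((516.7664794921875, -280.4830627441406), (170.0247039794922, 56.360382080078125), 80.07571411132812), array([ 513.78609938, -280.15316504]), 11228.0)
bore {'xy': [347.3, 190.1], 'p': 0.82} [ 0.52865166 -0.21830263  0.016     ]
platen {'xy': [270.4, 183.6], 'p': 0.8} [ 0.51614183 -0.27932012  0.        ]
(array([ 0.1265, -0.001 ,  0.0004]), array([ 0.0011,  0.0001, -0.0001]))
```

View pics/wr2.png

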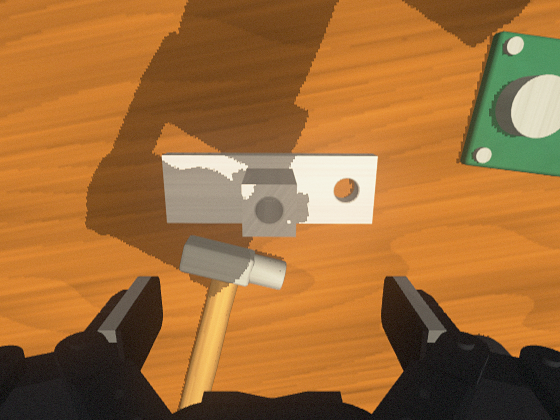

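>>> servo_tool(
  steps=[-0.02,0.262,0.03,-0.06,0,0,1,-0.02,0.262,0.03,0.124,0,0,1,-0.02,0.262,0.03,0.124,0,0,1,-0.02,0.262,0.03,0.124,0,0,1,-0.02,0.262,0.03,0.124,0,0,1,-0.02,0.262,0.03,0.124,0,0,1,-0.02,0.262,0.03,0.124,0,0,1,-0.02,0.262,0.03,0.124,0,0,1,-0.02,0.262,0.03,0.124,0,0,1],
)

```text
t: 4.45
eef_pos: [0.5936, -0.0223, 0.1911]
orientation: [0.228, 1.558, -0.229]
wrist_force: [-0.1, -1.3, -0.2]
opening: 0.0853
```

```bash
cat > seebase.py <<'E'
from h import *
f=manip.grab_frame("wrist"); s=manip.state(); M=R.from_rotvec(s["orientation"]).as_matrix(); print(s["t"],s["eef_pos"],"jaw",np.degrees(np.arctan2(M[1,1],M[0,1])))
save(f,"base%d"%int(s["t"]))
C=cloud(f); hsv=cv2.cvtColor(f["img"],cv2.COLOR_RGB2HSV).astype(int)
def blob(n,z,c,r,tol=.004):
    m=(np.abs(C[...,2]-z)<tol)&(np.hypot(C[...,0]-c[0],C[...,1]-c[1])<r)
    if m.sum()>30: a=fit(f,m,z); print(n,np.round(a[0][0],1),np.round(a[0][1],1),round(a[0][2],2))
blob("anvil",.032,(.524,.044),.045); blob("rest",.032,(.488,-.075),.04); blob("rod",.13,(.506,-.016),.02,.006)
m=(hsv[...,0]>40)&(hsv[...,0]<90)&(hsv[...,1]>60)&(np.abs(C[...,0]-.506)<.12)&(np.abs(C[...,1]+.016)<.13)
m=cv2.morphologyEx(m.astype(np.uint8),cv2.MORPH_CLOSE,np.ones((25,25))); print("green",fit(f,m,.012))
for k,z in(("rod_top",.132),("anvil",.032)):
  for r in manip.mark_of(f,k)[:1]: print(k,r,w(f,r["xy"],z).round(4))
E
python3 seebase.py
```

```text
4.5 [ 0.5934816  -0.02344192  0.19093587] jaw 73.223495391911
anvil [522.8  42. ] [50.3 49.9] 72.72
rest [486.7 -76.3] [44.6 43.7] 55.31
rod [505.3 -16.9] [14.8 15.3] 72.2
green (((504.9552001953125, -17.488868713378906), (188.1554718017578, 98.56733703613281), 72.94062805175781), array([502.92409646, -16.94027367]), 29599.0)
rod_top {'xy': [234.4, 72.2], 'p': 0.8} [ 0.5058 -0.0158  0.132 ]
anvil {'xy': [322.1, 76.7], 'p': 0.61} [0.5196 0.0396 0.032 ]
```

```bash
python3 -c "
from h import *
print(mv([.506,-.0165,.19],73.0))"
```

```text
(array([ 0.0007, -0.0176, -0.0861]), array([0.0017, 0.0002, 0.0001]))
```

>>> servo_tool(
  steps=[0.0,-0.0176,-0.0861,0.0017,0,0,1,0.0,-0.0176,-0.0861,0.0017,0,0,1,0.0,-0.0176,-0.0861,0.0017,0,0,1,0.0,-0.0176,-0.0861,0.0017,0,0,1,0.0,-0.0176,-0.0861,0.0017,0,0,1],
)

```text
t: 5.02
eef_pos: [0.5066, -0.0174, 0.1914]
orientation: [0.234, 1.556, -0.234]
wrist_force: [0.4, 0.4, 0.2]
opening: 0.0853
```

```bash
python3 seebase.py; python3 -c "
from h import *
print(mv([.519,-.2785,.17],80.15))"
```

```text
5.0667 [ 0.50707538 -0.01739024  0.19118155] jaw 72.93426122036655
anvil [522.1  41.8] [50.7 49.8] 72.88
rest [486.1 -76.3] [43.8 44.1] 70.71
rod [502.8 -16.9] [15.  15.2] 72.88
green (((504.275146484375, -17.215972900390625), (188.11245727539062, 98.19583129882812), 72.882568359375), array([502.49163597, -16.64256478]), 23539.0)
rod_top {'xy': [273.1, 229.9], 'p': 0.87} [ 0.5055 -0.0165  0.132 ]
anvil {'xy': [348.0, 185.9], 'p': 0.78} [0.5214 0.0435 0.032 ]
(array([ 0.0209, -0.2465,  0.0878]), array([-0.1253,  0.0011,  0.0002]))
```

```bash
python3 -c "
from h import *
print(mv([.5185,-.2793,.15],80.15))"
```

```text
(array([ 0.0409, -0.2474,  0.0876]), array([-0.1253,  0.0011,  0.0002]))
```

>>> servo_tool(
  steps=[0.0409,-0.2474,0.0876,-0.1253,0.0011,0,1,0.0409,-0.2474,0.0876,-0.1253,0.0011,0,1,0.0409,-0.2474,0.0876,-0.1253,0.0011,0,1,0.0409,-0.2474,0.0876,-0.1253,0.0011,0,1,0.0409,-0.2474,0.0876,-0.1253,0.0011,0,1,0.0409,-0.2474,0.0876,-0.1253,0.0011,0,1,0.0409,-0.2474,0.0876,-0.1253,0.0011,0,1,0.0409,-0.2474,0.0876,-0.1253,0.0011,0,1,0.0409,-0.2474,0.0876,-0.1253,0.0011,0,1,0.1459,-0.2474,0.0876,-0.1253,0.0011,0,1,0.1459,-0.2474,0.0876,-0.1253,0.0011,0,1,0.1459,-0.2474,0.0876,-0.1253,0.0011,0,1],
)

```text
t: 6.17
eef_pos: [0.5178, -0.2771, 0.0415]
orientation: [0.136, 1.57, -0.132]
wrist_force: [0.3, -0.1, -0.7]
opening: 0.0854
```

```bash
python3 -c "
from h import *
s=manip.state();print(s['eef_pos'],s['wrist_force']);print(mv([.5185,-.2793,.046],80.15))"
```

```text
[ 0.51778905 -0.27709733  0.04146823] [ 0.28408674 -0.13999514 -0.74165481]
(array([-0.0045, -0.002 ,  0.0011]), array([ 0.0013, -0.0037, -0.0022]))
```

>>> servo_tool(
  steps=[-0.0045,-0.002,0.0011,0.0013,-0.0037,-0.0022,1,-0.0045,-0.002,0.0011,0.0013,-0.0037,-0.0022,0.5,-0.0045,-0.002,0.0011,0.0013,-0.0037,-0.0022,0.2,-0.0045,-0.002,0.0011,0.0013,-0.0037,-0.0022,0.2,-0.0045,-0.002,0.0011,0.0013,-0.0037,-0.0022,0.2,-0.0045,-0.002,0.0011,0.0013,-0.0037,-0.0022,0.2,-0.0045,-0.002,0.0011,0.0013,-0.0037,-0.0022,0.2,-0.0045,-0.002,0.0011,0.0013,-0.0037,-0.0022,0.2,-0.0045,-0.002,0.0011,0.0013,-0.0037,-0.0022,0.2],
  force=80,
)

```text
t: 6.92
eef_pos: [0.5195, -0.28, 0.0481]
orientation: [0.133, 1.563, -0.137]
wrist_force: [-0.3, -0.6, 7.9]
opening: 0.0347
```

```bash
cat > seehub.py <<'E'
from h import *
f=manip.grab_frame("wrist"); s=manip.state(); M=R.from_rotvec(s["orientation"]).as_matrix(); p=s["eef_pos"]; print(s["t"],p,"jaw",np.degrees(np.arctan2(M[1,1],M[0,1])),s["opening"],s["wrist_force"],s["wrist_torque"])
save(f,"hub%d"%int(s["t"]))
C=cloud(f); L=(C-p)@M  # tool frame
np.savez("hub.npz",L=L,img=f["img"])
import sys; zt=float(sys.argv[1]) if len(sys.argv)>1 else .016-p[2]
hsv=cv2.cvtColor(f["img"],cv2.COLOR_RGB2HSV).astype(int)
m=(np.abs(-L[...,0]-zt)<.006)&(hsv[...,1]<80)&(np.abs(L[...,1])<.1)&(np.abs(L[...,2])<.045)
r,_,a=fit(f,m,zt+p[2]); c=np.array([r[0][0]/1e3-p[0],r[0][1]/1e3-p[1],0])@M
print("bar",np.round(r[0],1),np.round(r[1],1),r[2],"offset in tool y,z mm",(c[1:]*1000).round(1),"z med",np.median(C[m][:,2]))
E
python3 seehub.py; python3 -c "
from h import *
print(mv([.5185,-.2793,.215],80.15))"
```

```text
6.9667 [ 0.51950775 -0.27996617  0.0481596 ] jaw 80.15018262753722 0.03478667066228242 [0.03515648 0.42969296 7.29990552] [ 0.05100431  0.05829797 -0.0737214 ]
bar [ 517.1 -279.8] [170.2  58. ] 79.96932983398438 offset in tool y,z mm [-0.2 -2.4] z med 0.016264866378132875
(array([-1.668e-01,  1.000e-04, -5.000e-04]), array([0.    , 0.0038, 0.0021]))
```

>>> servo_tool(
  steps=[-0.02,0,0,0,0.004,0.002,0.2,-0.05,0,0,0,0.004,0.002,0.2,-0.085,0,0,0,0.004,0.002,0.2,-0.12,0,0,0,0.004,0.002,0.2,-0.15,0,0,0,0.004,0.002,0.2,-0.167,0,0,0,0.004,0.002,0.2,-0.167,0,0,0,0.004,0.002,0.2,-0.167,0,0,0,0.004,0.002,0.2],
)

```text
t: 7.63
eef_pos: [0.5187, -0.2793, 0.215]
orientation: [0.135, 1.567, -0.135]
wrist_force: [0.1, 0.1, -6.8]
opening: 0.0348
```

```bash
python3 seehub.py -0.032; python3 -c "
from h import *
print(mv([.506,-.0177,.215],73.0))"
```

```text
7.6833 [ 0.51828747 -0.2789717   0.21363547] jaw 80.14835666281525 0.034632560839021005 [ 0.09393732  0.43862209 -6.37880675] [ 0.01081923  0.03500632 -0.00885363]
bar [ 516.8 -278.9] [171.4  58.4] 80.1080551147461 offset in tool y,z mm [-0.2 -1.5] z med 0.1830494981927397
(array([-0.0009,  0.2553, -0.0568]), array([ 0.1248, -0.0027, -0.0011]))
```

>>> servo_tool(
  steps=[-0.001,0.02,-0.0045,0.01,-0.003,-0.001,0.2,-0.001,0.055,-0.0122,0.03,-0.003,-0.001,0.2,-0.001,0.09,-0.02,0.05,-0.003,-0.001,0.2,-0.001,0.125,-0.0278,0.07,-0.003,-0.001,0.2,-0.001,0.16,-0.0356,0.09,-0.003,-0.001,0.2,-0.001,0.195,-0.0434,0.11,-0.003,-0.001,0.2,-0.001,0.225,-0.05,0.1248,-0.003,-0.001,0.2,-0.001,0.245,-0.0545,0.1248,-0.003,-0.001,0.2,-0.001,0.2553,-0.0568,0.1248,-0.003,-0.001,0.2,-0.001,0.2553,-0.0568,0.1248,-0.003,-0.001,0.2,-0.001,0.2553,-0.0568,0.1248,-0.003,-0.001,0.2],
)

```text
t: 8.6
eef_pos: [0.5057, -0.0178, 0.214]
orientation: [0.232, 1.56, -0.233]
wrist_force: [-0.4, -0.0, -5.3]
opening: 0.0344
```

```bash
python3 seehub.py -0.032; python3 -c "
from h import *
print(mv([.506,-.0177,.185],73.0))
f=manip.grab_frame('scene'); save(f,'sc9'); a=f['img'][120:260,220:400,::-1]; cv2.imwrite('pics/sc9c.png',cv2.resize(a,None,fx=4,fy=4,interpolation=cv2.INTER_CUBIC))"
```

```text
8.65 [ 0.50592373 -0.01844854  0.21423725] jaw 72.97768587219633 0.03457141745386281 [-0.09618789 -0.54415655 -5.61955536] [-0.04099695 -0.01539427  0.00340073]
bar [503.2 -17.2] [169.9  57.4] 72.81758880615234 offset in tool y,z mm [ 0.4 -2.9] z med 0.18210846785847165
(array([ 0.0292,  0.0008, -0.0001]), array([-0.0004, -0.0011,  0.0004]))
```

View pics/sc9c.png

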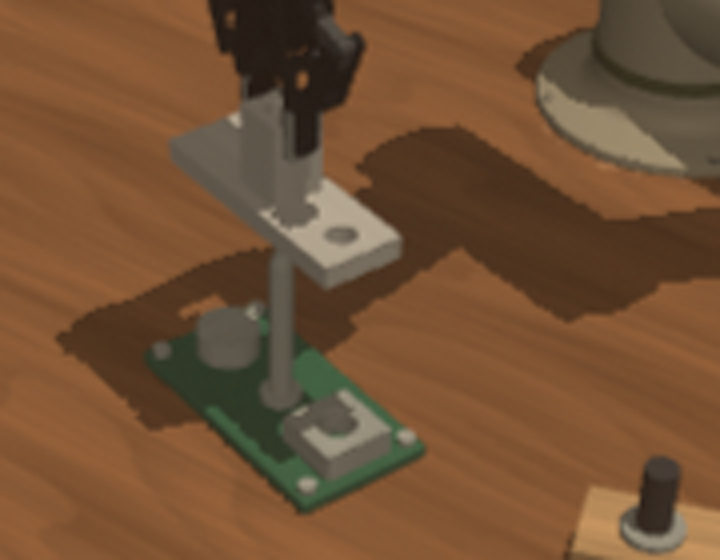

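>>> servo_tool(
  steps=[0.01,0.0008,0,0,-0.001,0,0.2,0.02,0.0008,0,0,-0.001,0,0.2,0.025,0.0008,0,0,-0.001,0,0.2,0.028,0.0008,0,0,-0.001,0,0.2,0.03,0.0008,0,0,-0.001,0,0.2,0.032,0.0008,0,0,-0.001,0,0.2,0.034,0.0008,0,0,-0.001,0,0.2,0.036,0.0008,0,0,-0.001,0,0.2,0.038,0.0008,0,0,-0.001,0,0.2],
)

```text
t: 9.45
eef_pos: [0.5063, -0.018, 0.1765]
orientation: [0.233, 1.557, -0.234]
wrist_force: [-0.1, -0.3, -4.9]
opening: 0.0347
```

```bash
python3 -c "
from h import *
s=manip.state();print(s['eef_pos'],s['wrist_force'],s['wrist_torque']);print(mv([.506,-.0177,.165],73.0))"
```

```text
[ 0.50631835 -0.01800834  0.17646229] [-0.10440744 -0.2588786  -4.92104762] [ 0.01577021 -0.03104863  0.03000748]
(array([ 0.0115,  0.0002, -0.0004]), array([-0.0011,  0.0007,  0.0003]))
```

>>> servo_tool(
  steps=[0.0025,0,0,-0.001,0.001,0,0.2,0.005,0,0,-0.001,0.001,0,0.2,0.0075,0,0,-0.001,0.001,0,0.2,0.01,0,0,-0.001,0.001,0,0.2,0.0125,0,0,-0.001,0.001,0,0.2,0.015,0,0,-0.001,0.001,0,0.2],
)

```text
t: 9.95
eef_pos: [0.5063, -0.018, 0.1611]
orientation: [0.233, 1.559, -0.233]
wrist_force: [-0.4, -0.5, -6.3]
opening: 0.0342
```

```bash
python3 -c "
from h import *
s=manip.state();print(s['eef_pos'],s['wrist_force'],s['wrist_torque']);print(mv([.506,-.0177,.100],73.0))"
```

```text
[ 0.50630106 -0.01797364  0.16114528] [-0.37048435 -0.48419161 -6.34909888] [-0.00864679 -0.03152179  0.00446772]
(array([ 0.0611,  0.0002, -0.0003]), array([ 0.    , -0.0004,  0.0003]))
```

>>> servo_tool(
  steps=[0.005,0,0,0,0,0,0.2,0.01,0,0,0,0,0,0.2,0.015,0,0,0,0,0,0.2,0.02,0,0,0,0,0,0.2,0.025,0,0,0,0,0,0.2,0.03,0,0,0,0,0,0.2,0.036,0,0,0,0,0,0.2,0.042,0,0,0,0,0,0.2,0.048,0,0,0,0,0,0.2,0.054,0,0,0,0,0,0.2,0.06,0,0,0,0,0,0.2,0.066,0,0,0,0,0,0.2],
)

```text
t: 10.95
eef_pos: [0.5063, -0.018, 0.0945]
orientation: [0.233, 1.559, -0.233]
wrist_force: [-0.5, -0.3, -5.8]
opening: 0.0345
```

>>> servo_tool(
  steps=[0.003,0,0,0,0,0,0.2,0.006,0,0,0,0,0,0.2,0.009,0,0,0,0,0,0.2,0.011,0,0,0,0,0,0.2,0.011,0,0,0,0,0,0.2],
)

```text
t: 11.37
eef_pos: [0.5062, -0.018, 0.0833]
orientation: [0.233, 1.559, -0.233]
wrist_force: [-0.3, -0.6, -5.7]
opening: 0.0345
```

```bash
python3 -c "
from h import *
s=manip.state();print(s['eef_pos'],s['wrist_force'],s['wrist_torque']);print(mv([.506,-.0177,.08],73.0))"
```

```text
[ 0.50620062 -0.01799073  0.08325338] [-0.32891799 -0.62716632 -5.70559548] [ 0.00267122 -0.04423278  0.10517315]
(array([ 0.0033,  0.0002, -0.0003]), array([-0.0001, -0.0008,  0.0003]))
```

>>> servo_tool(
  steps=[0.001,0,0,0,0,0,0.2,0.002,0,0,0,0,0,0.2,0.003,0,0,0,0,0,0.2,0.0038,0,0,0,0,0,0.2,0.0038,0,0,0,0,0,0.2],
)

```text
t: 11.78
eef_pos: [0.5063, -0.018, 0.0802]
orientation: [0.233, 1.558, -0.233]
wrist_force: [-1.8, 2.2, 3.4]
opening: 0.0346
```

>>> servo_tool(
  steps=[0.0005,0,0,0,0,0,0.2,0.0005,0,0,0,0,0,0.5,0.0005,0,0,0,0,0,0.8,0.0005,0,0,0,0,0,1,0.0005,0,0,0,0,0,1,0,0,0,0,0,0,1,-0.03,0,0,0,0,0,1,-0.07,0,0,0,0,0,1,-0.11,0,0,0,0,0,1,-0.12,0,0,0,0,0,1,-0.12,0,0,0,0,0,1],
)

```text
t: 12.7
eef_pos: [0.5076, -0.0182, 0.2035]
orientation: [0.232, 1.551, -0.233]
wrist_force: [0.9, -0.6, -0.3]
opening: 0.0854
```

```bash
cat > seeplaten.py <<'E'
from h import *
f=manip.grab_frame("wrist"); s=manip.state(); p=s["eef_pos"]; print(s["t"],p,s["wrist_force"])
save(f,"plat%d"%int(s["t"]))
C=cloud(f); hsv=cv2.cvtColor(f["img"],cv2.COLOR_RGB2HSV).astype(int)
m=(np.abs(C[...,2]-.048)<.005)&(hsv[...,1]<80)&(np.hypot(C[...,0]-.506,C[...,1]+.018)<.1)
r=fit(f,m,.048)[0]; print("bar",np.round(r[0],1),np.round(r[1],1),r[2])
q=C[m]; A=np.c_[q[:,:2]-[.506,-.018],np.ones(len(q))]; print("plane",np.linalg.lstsq(A,q[:,2],rcond=None)[0].round(4))
# bore: dark round blob inside the bar
for k,z in(("bore",.048),):
  for t in manip.mark_of(f,k)[:2]: print(k,t,w(f,t["xy"],z).round(4))
E
python3 seeplaten.py
```

```text
12.75 [ 0.50669038 -0.01797537  0.20121477] [-0.72657287 -0.71658523 -0.64493214]
bar [503.9 -17.5] [169.9  56.7] 72.9792709350586
plane [ 0.0005 -0.0014  0.0482]
bore {'xy': [348.8, 184.0], 'p': 0.63} [0.5207 0.043  0.048 ]
```

```bash
python3 -c "
from h import *
s=manip.state();print(s['joint_pos'])
print(mv([.470,.338,.205],-17.0))"
```

```text
[-2.69181160e-01  3.31479278e-01  1.47061498e+00 -3.81124436e-04
  1.33969118e+00 -1.54329277e+00]
(array([-0.0053,  0.3297, -0.1385]), array([-1.5707e+00, -4.0000e-04,  2.0000e-04]))
```

>>> servo_tool(
  steps=[0,0.3297,-0.1385,0.12,0,0,0.7,0,0.3297,-0.1385,0.24,0,0,0.7,0,0.3297,-0.1385,0.36,0,0,0.7,0,0.3297,-0.1385,0.48,0,0,0.7,0,0.3297,-0.1385,0.6,0,0,0.7,0,0.3297,-0.1385,0.72,0,0,0.7,0,0.3297,-0.1385,0.84,0,0,0.7,0,0.3297,-0.1385,0.96,0,0,0.7,0,0.3297,-0.1385,1.08,0,0,0.7,0,0.3297,-0.1385,1.2,0,0,0.7,0,0.3297,-0.1385,1.32,0,0,0.7,0,0.3297,-0.1385,1.44,0,0,0.7],
)

```text
t: 13.8
eef_pos: [0.4688, 0.3392, 0.1972]
orientation: [1.282, 1.159, -1.29]
wrist_force: [-0.2, -0.5, 0.4]
opening: 0.06
```

```bash
python3 -c "
from h import *
print(manip.state()['joint_pos']);print(mv([.470,.338,.19],-17.0))"
```

```text
[ 4.21825169e-01  4.58283083e-01  1.27098656e+00 -1.31963424e-04
  1.41683652e+00  5.26666274e-01]
(array([0.0072, 0.0013, 0.001 ]), array([0.1919, 0.0027, 0.0036]))
```

>>> servo_tool(
  steps=[0.0072,0.0013,0.001,0.1,0.0027,0.0036,0.7,0.0072,0.0013,0.001,0.19,0.0027,0.0036,0.7,0.0072,0.0013,0.001,0.19,0.0027,0.0036,0.7,0.0072,0.0013,0.001,0.19,0.0027,0.0036,0.7],
)

```text
t: 14.13
eef_pos: [0.4697, 0.3378, 0.1886]
orientation: [1.419, 1.057, -1.423]
wrist_force: [0.3, 0.0, -0.9]
opening: 0.0598
```

```bash
cat > seestand.py <<'E'
from h import *
f=manip.grab_frame("wrist"); s=manip.state(); p=s["eef_pos"]; M=R.from_rotvec(s["orientation"]).as_matrix(); print(s["t"],p,s["wrist_force"],"jaw",np.degrees(np.arctan2(M[1,1],M[0,1])),s["opening"])
save(f,"stand%d"%int(s["t"]))
C=cloud(f); hsv=cv2.cvtColor(f["img"],cv2.COLOR_RGB2HSV).astype(int)
d=lambda c,r:np.hypot(C[...,0]-c[0],C[...,1]-c[1])<r
for n,c in(("A",(.470,.338)),("B",(.4995,.259))):
    m=(np.abs(C[...,2]-.048)<.003)&d(c,.03); m=cv2.morphologyEx(m.astype(np.uint8),cv2.MORPH_CLOSE,np.ones((9,9)))
    if m.sum()>100:
        r=fit(f,m,.048)[0]; print(n,"flange rect",np.round(r[0],1),np.round(r[1],1))
        q=max(cv2.findContours(m,cv2.RETR_EXTERNAL,cv2.CHAIN_APPROX_NONE)[0],key=cv2.contourArea)
        P=np.array([w(f,t[0],.048)[:2] for t in q]).astype(np.float32)*1000; print("   circle",np.round(cv2.minEnclosingCircle(P),1) if 0 else cv2.minEnclosingCircle(P))
    m=(C[...,2]>.065)&(C[...,2]<.13)&d(c,.03)
    if m.sum()>50: print(n,"handle top z",np.percentile(C[m][:,2],98).round(4),"mean",C[m].mean(0).round(4),m.sum())
m=(np.abs(C[...,2]-.042)<.0035)&d((.485,.3),.12)&(hsv[...,1]>60)
r=fit(f,cv2.morphologyEx(m.astype(np.uint8),cv2.MORPH_CLOSE,np.ones((9,9))),.042)[0]; print("board",np.round(r[0],1),np.round(r[1],1),r[2])
E
python3 seestand.py
```

```text
14.1833 [0.46982087 0.33787545 0.18907041] [ 0.16029514 -0.5266345   0.14801828] jaw -16.730259162687663 0.059915835926855066
A flange rect [468.8 340.7] [33.6 38.9]
   circle ((468.16351318359375, 338.2542419433594), 19.90247344970703)
A handle top z 0.1235 mean [0.4696 0.342  0.1094] 1499
B flange rect [494.1 264.7] [39.3 28.9]
   circle ((496.2951965332031, 260.18218994140625), 20.154403686523438)
B handle top z 0.0953 mean [0.4947 0.264  0.0864] 890
board [482.9 297.7] [ 60.3 170.4] 20.254898071289062
```

```bash
ls -t pics | head -1
```

```text
stand14.png
```

View pics/stand14.png

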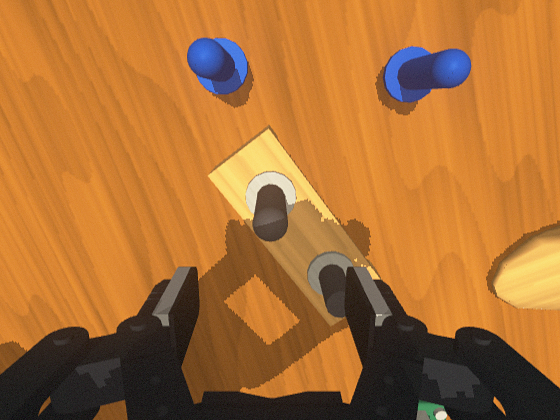

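```bash
python3 -c "
from h import *
print(mv([.4685,.3383,.076],-17.0))"
```

```text
(array([ 0.1131, -0.0012, -0.0002]), array([0.0047, 0.0012, 0.0013]))
```

>>> servo_tool(
  steps=[0.025,-0.0012,0,0.0047,0.001,0.001,0.7,0.06,-0.0012,0,0.0047,0.001,0.001,0.7,0.09,-0.0012,0,0.0047,0.001,0.001,0.7,0.1131,-0.0012,0,0.0047,0.001,0.001,0.7,0.1131,-0.0012,0,0.0047,0.001,0.001,0.7,0.1131,-0.0012,0,0.0047,0.001,0.001,0.4,0.1131,-0.0012,0,0.0047,0.001,0.001,0.2,0.1131,-0.0012,0,0.0047,0.001,0.001,0.1,0.1131,-0.0012,0,0.0047,0.001,0.001,0.1,0.1131,-0.0012,0,0.0047,0.001,0.001,0.1,0.1131,-0.0012,0,0.0047,0.001,0.001,0.1,0.1131,-0.0012,0,0.0047,0.001,0.001,0.1],
  force=60,
)

```text
t: 15.18
eef_pos: [0.4693, 0.3386, 0.0778]
orientation: [1.427, 1.054, -1.421]
wrist_force: [-0.6, -0.0, 7.6]
opening: 0.0207
```

```bash
python3 seestand.py; python3 -c "
from h import *
print(mv([.4685,.3383,.15],-17.0))"
```

```text
15.2333 [0.46930542 0.33856149 0.07781538] [-0.802399   -0.38012363  6.03958223] jaw -16.978697106769257 0.020807902903395514
A flange rect [470.4 342.6] [30.5 39. ]
   circle ((469.0184631347656, 338.6584167480469), 19.836915969848633)
A handle top z 0.129 mean [0.4714 0.3448 0.1097] 12815
B handle top z 0.0939 mean [0.4993 0.2691 0.0908] 84
board [473.3 324.1] [ 60.5 114.3] 20.262720108032227
(array([-0.0722, -0.0005,  0.0003]), array([ 0.0004, -0.0022, -0.0024]))
```

>>> servo_tool(
  steps=[-0.015,0,0,0,-0.002,-0.002,0.1,-0.05,0,0,0,-0.002,-0.002,0.1,-0.085,0,0,0,-0.002,-0.002,0.1,-0.11,0,0,0,-0.002,-0.002,0.1,-0.11,0,0,0,-0.002,-0.002,0.1],
)

```text
t: 15.65
eef_pos: [0.4707, 0.3393, 0.194]
orientation: [1.433, 1.052, -1.414]
wrist_force: [0.4, 0.2, -0.9]
opening: 0.0209
```

```bash
python3 -c "
from h import *
s=manip.state();print(s['eef_pos'],s['opening'])
print(mv([.5222,.0418,.18],-17.0))"
```

```text
[0.47066163 0.33928606 0.19395271] 0.02089249555236887
(array([0.0132, 0.1359, 0.2696]), array([ 0.0008, -0.0073, -0.0085]))
```

>>> servo_tool(
  steps=[0,0.014,0.027,0,-0.007,-0.008,0.1,0,0.031,0.061,0,-0.007,-0.008,0.1,0,0.048,0.095,0,-0.007,-0.008,0.1,0,0.065,0.129,0,-0.007,-0.008,0.1,0,0.082,0.163,0,-0.007,-0.008,0.1,0,0.099,0.197,0,-0.007,-0.008,0.1,0.005,0.116,0.231,0,-0.007,-0.008,0.1,0.013,0.128,0.255,0,-0.007,-0.008,0.1,0.013,0.1359,0.2696,0,-0.007,-0.008,0.1,0.013,0.1359,0.2696,0,-0.007,-0.008,0.1,0.013,0.1359,0.2696,0,-0.007,-0.008,0.1],
)

```text
t: 16.57
eef_pos: [0.522, 0.0414, 0.1798]
orientation: [1.425, 1.054, -1.425]
wrist_force: [-0.1, 0.7, -1.1]
opening: 0.0205
```

```bash
cat > seebore.py <<'E'
from h import *
import sys; dz=float(sys.argv[1])  # flange top below TCP
f=manip.grab_frame("wrist"); s=manip.state(); p=s["eef_pos"]; M=R.from_rotvec(s["orientation"]).as_matrix(); print(s["t"],p,s["wrist_force"],"jaw",np.degrees(np.arctan2(M[1,1],M[0,1])),s["opening"])
save(f,"bore%d"%int(s["t"]))
C=cloud(f); hsv=cv2.cvtColor(f["img"],cv2.COLOR_RGB2HSV).astype(int)
z=p[2]-dz
m=(np.abs(C[...,2]-z)<.004)&(np.hypot(C[...,0]-p[0],C[...,1]-p[1])<.03); m=cv2.morphologyEx(m.astype(np.uint8),cv2.MORPH_CLOSE,np.ones((9,9)))
q=max(cv2.findContours(m,cv2.RETR_EXTERNAL,cv2.CHAIN_APPROX_NONE)[0],key=cv2.contourArea)
P=np.array([w(f,t[0],z)[:2] for t in q]).astype(np.float32)*1000; print("flange circle",cv2.minEnclosingCircle(P),"z",np.median(C[m>0][:,2]))
m=(np.abs(C[...,2]-.048)<.005)&(hsv[...,1]<80)&(np.hypot(C[...,0]-.506,C[...,1]+.018)<.1)
r=fit(f,m,.048)[0]; print("bar",np.round(r[0],1),np.round(r[1],1),r[2])
E
python3 seebore.py .030
python3 -c "
from h import *
print(mv([.5222,.0418,.125],-17.0))"
```

```text
16.6167 [0.5218877  0.04220202 0.17996398] [ 0.14717579  0.03218282 -1.85791313] jaw -16.97043737271387 0.02067741760104114
flange circle ((521.5604248046875, 41.61906433105469), 19.925395965576172) z 0.15030945094276318
bar [522.   37.5] [56.8 56.6] 72.03104400634766
(array([0.055 , 0.0004, 0.0003]), array([ 0.0005, -0.0005,  0.    ]))
```

```bash
cd pics; cp $(ls -t bore*.png|head -1) b1.png
```

```text
(no output)
```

View pics/b1.png

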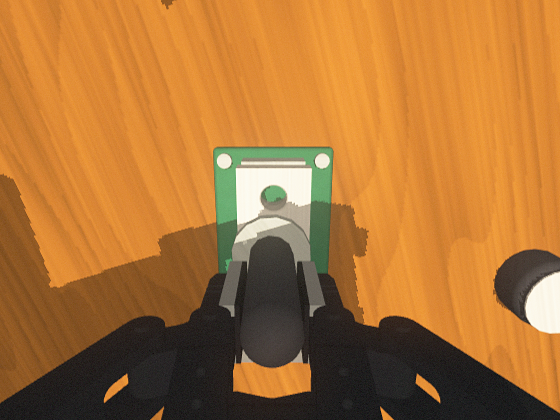

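```bash
cat > bfit.py <<'E'
from h import *
f=manip.grab_frame("wrist"); C=cloud(f); s=manip.state()
g=(C[...,2]>.0435)&(C[...,2]<.053)&(np.hypot(C[...,0]-.522,C[...,1]-.042)<.04)  # bar top by depth
hsv=cv2.cvtColor(f["img"],cv2.COLOR_RGB2HSV).astype(int)
hole=((~g)|(hsv[...,1]>70)).astype(np.uint8)
n,l,st,ce=cv2.connectedComponentsWithStats(hole,connectivity=4)
for i in range(1,n):
    P=w(f,ce[i],.048)
    if 150<st[i,4]<5000 and np.hypot(P[0]-.522,P[1]-.042)<.02:
        q=cv2.findContours((l==i).astype(np.uint8),cv2.RETR_EXTERNAL,cv2.CHAIN_APPROX_NONE)[0][0]
        W=np.array([w(f,t[0],.048)[:2] for t in q]).astype(np.float32)*1000
        print("bore blob",st[i],P.round(4),"enclosing",cv2.minEnclosingCircle(W),"bbox",W.min(0),W.max(0))
E
python3 bfit.py
```

```text
bore blob [261 186  26  24 490] [0.5234 0.0428 0.048 ] enclosing ((523.3157958984375, 42.49901580810547), 9.743288040161133) bbox [513.73114   33.337513] [532.9425    51.862762]
```

```bash
python3 -c "
from h import *
print(mv([.5233,.0426,.112],-17.0))"
```

```text
(array([ 0.0681,  0.0014, -0.0003]), array([ 0.0016, -0.0005, -0.0002]))
```

>>> servo_tool(
  steps=[0.015,0.0014,-0.0003,0.0016,0,0,0.1,0.035,0.0014,-0.0003,0.0016,0,0,0.1,0.055,0.0014,-0.0003,0.0016,0,0,0.1,0.065,0.0014,-0.0003,0.0016,0,0,0.1,0.068,0.0014,-0.0003,0.0016,0,0,0.1,0.068,0.0014,-0.0003,0.0016,0,0,0.1],
)

```text
t: 17.17
eef_pos: [0.523, 0.0436, 0.1117]
orientation: [1.423, 1.056, -1.424]
wrist_force: [-0.3, 0.3, -1.8]
opening: 0.0205
```

```bash
python3 -c "
from h import *
s=manip.state();print(s['eef_pos'],s['wrist_force'])
print(mv([.5233,.0426,.084],-17.0))"
```

```text
[0.52298514 0.04355832 0.1117449 ] [-0.299147    0.27282208 -1.82391484]
(array([0.0277, 0.0006, 0.0008]), array([ 0.0014, -0.0004,  0.0009]))
```

>>> servo_tool(
  steps=[0.002,0.0006,0.0008,0.0014,0,0,0.1,0.0045,0.0006,0.0008,0.0014,0,0,0.1,0.007,0.0006,0.0008,0.0014,0,0,0.1,0.0095,0.0006,0.0008,0.0014,0,0,0.1,0.012,0.0006,0.0008,0.0014,0,0,0.1],
)

```text
t: 17.58
eef_pos: [0.5234, 0.0426, 0.0997]
orientation: [1.425, 1.055, -1.424]
wrist_force: [1.0, -0.1, -2.0]
opening: 0.0209
```

```bash
python3 -c "
from h import *
s=manip.state();print(s['eef_pos'],s['wrist_force'],s['wrist_torque'])
print(mv([.5233,.0426,.084],-17.0))"
```

```text
[0.52337874 0.04261735 0.09974416] [ 1.00208493 -0.13421967 -1.95901357] [-0.0157521  -0.01309874  0.04133723]
(array([ 0.0157, -0.0001,  0.    ]), array([-0.    , -0.0005,  0.0005]))
```

>>> servo_tool(
  steps=[0.003,0,0,0,0,0,0.1,0.006,0,0,0,0,0,0.1,0.009,0,0,0,0,0,0.1,0.0115,0,0,0,0,0,0.1,0.0135,0,0,0,0,0,0.1,0.015,0,0,0,0,0,0.1,0.0163,0,0,0,0,0,0.1,0.0163,0,0,0,0,0,0.1,0.0163,0,0,0,0,0,0.1],
)

```text
t: 18.33
eef_pos: [0.5234, 0.0426, 0.0839]
orientation: [1.425, 1.054, -1.424]
wrist_force: [-2.8, 0.2, 4.4]
opening: 0.0213
```

```bash
python3 seebore.py .030
```

```text
18.3833 [0.52339255 0.04264797 0.08385448] [-2.12495118  0.48321443  4.55416138] jaw -17.001862606633086 0.02018714422283815
flange circle ((523.23828125, 45.752464294433594), 23.36541748046875) z 0.05432121708404038
bar [525.   47.3] [37.5 56.2] 72.97384643554688
```

>>> servo_tool(
  steps=[0.0003,0,0,0,0,0,0.1,0.0003,0,0,0,0,0,0.1,0.0003,0,0,0,0,0,0.1,0,0,0,0,0,0,0.1,-0.01,0,0,0,0,0,0.1,-0.025,0,0,0,0,0,0.1,-0.045,0,0,0,0,0,0.1,-0.075,0,0,0,0,0,0.1,-0.1,0,0,0,0,0,0.1,-0.105,0,0,0,0,0,0.1,-0.105,0,0,0,0,0,0.1],
)

```text
t: 19.3
eef_pos: [0.524, 0.0425, 0.1898]
orientation: [1.426, 1.052, -1.422]
wrist_force: [-0.4, 0.4, -2.0]
opening: 0.0211
```

```bash
python3 bfit.py; python3 seebore.py .030; python3 -c "
from h import *
print(mv([.4695,.3385,.18],-17.0))"
```

```text
bore blob [258 185  25  23 456] [0.5231 0.0427 0.048 ] enclosing ((523.1240844726562, 42.71678924560547), 9.712430953979492) bbox [513.4815    33.330963] [532.83575   51.826077]
19.4 [0.52285319 0.04264937 0.18746163] [-0.56604755  0.00739167 -2.44989634] jaw -17.00120197371702 0.020954761045180546
flange circle ((522.75830078125, 42.440860748291016), 20.047853469848633) z 0.15884210076000715
bar [521.7  38.1] [55.1 56.1] 72.96240997314453
(array([ 0.0078, -0.1375, -0.2673]), array([-0.    , -0.0002,  0.0021]))
```

>>> servo_tool(
  steps=[0,-0.014,-0.027,0,0,0.002,0.1,0,-0.031,-0.061,0,0,0.002,0.1,0,-0.048,-0.095,0,0,0.002,0.1,0,-0.065,-0.129,0,0,0.002,0.1,0,-0.082,-0.163,0,0,0.002,0.1,0,-0.099,-0.197,0,0,0.002,0.1,0,-0.116,-0.231,0,0,0.002,0.1,0.005,-0.13,-0.255,0,0,0.002,0.1,0.0078,-0.1383,-0.2666,0,0,0.002,0.1,0.0078,-0.1383,-0.2666,0,0,0.002,0.1,0.0078,-0.1383,-0.2666,0,0,0.002,0.1],
)

```text
t: 20.32
eef_pos: [0.4678, 0.3382, 0.178]
orientation: [1.421, 1.056, -1.426]
wrist_force: [0.5, -0.5, -1.7]
opening: 0.0204
```

```bash
python3 seestand.py; python3 -c "
from h import *
print(mv([.4686,.3376,.0785],-17.0))"
```

```text
20.3667 [0.46831449 0.33750978 0.17861248] [-0.09256213  0.35514492 -1.69683022] jaw -16.99295198360493 0.021040562738856617
B flange rect [503.7 265.9] [21.8 39.7]
   circle ((498.6617431640625, 260.8971252441406), 20.109722137451172)
B handle top z 0.0954 mean [0.5015 0.2648 0.0866] 602
board [482.9 297.7] [ 60.3 170.5] 20.271989822387695
(array([ 0.1001,  0.0004, -0.0003]), array([0.0001, 0.0017, 0.0018]))
```

>>> servo_tool(
  steps=[0.015,0.0004,0,0,0.002,0.002,0.1,0.035,0.0004,0,0,0.002,0.002,0.1,0.055,0.0004,0,0,0.002,0.002,0.1,0.07,0.0004,0,0,0.002,0.002,0.1,0.082,0.0004,0,0,0.002,0.002,0.1,0.09,0.0004,0,0,0.002,0.002,0.1,0.095,0.0004,0,0,0.002,0.002,0.1,0.098,0.0004,0,0,0.002,0.002,0.1,0.1,0.0004,0,0,0.002,0.002,0.1,0.101,0.0004,0,0,0.002,0.002,0.1,0.101,0.0004,0,0,0.002,0.002,0.1],
)

```text
t: 21.28
eef_pos: [0.4687, 0.3373, 0.078]
orientation: [1.425, 1.054, -1.423]
wrist_force: [0.2, 0.3, -1.9]
opening: 0.0207
```

>>> servo_tool(
  steps=[0.0007,0,0,0,0,0,0.1,0.0014,0,0,0,0,0,0.1,0.002,0,0,0,0,0,0.1,0.002,0,0,0,0,0,0.1],
)

```text
t: 21.62
eef_pos: [0.4689, 0.3375, 0.0778]
orientation: [1.427, 1.053, -1.421]
wrist_force: [-3.4, -2.3, 10.4]
opening: 0.0209
```

>>> servo_tool(
  steps=[0,0,0,0,0,0,0.2,0,0,0,0,0,0,0.4,0,0,0,0,0,0,0.6,0,0,0,0,0,0,0.7,0,0,0,0,0,0,0.7,-0.02,0,0,0,0,0,0.7,-0.05,0,0,0,0,0,0.7,-0.08,0,0,0,0,0,0.7,-0.11,0,0,0,0,0,0.7,-0.11,0,0,0,0,0,0.7],
)

```text
t: 22.45
eef_pos: [0.4705, 0.3383, 0.1937]
orientation: [1.435, 1.051, -1.412]
wrist_force: [0.4, 0.2, 0.7]
opening: 0.0601
```

```bash
python3 seestand.py; python3 -c "
from h import *
print(mv([.498,.260,.15],-17.0))"
```

```text
22.5 [0.46964125 0.33791097 0.19069634] [ 0.4683596  -0.30185858 -1.09543423] jaw -16.974058474036624 0.0598735331477018
A flange rect [469.4 339.9] [34.2 38.3]
   circle ((468.5625305175781, 337.3073425292969), 19.960201263427734)
A handle top z 0.1236 mean [0.4699 0.3411 0.1094] 1419
B flange rect [496.4 262.7] [38.9 34.3]
   circle ((496.17791748046875, 260.1940612792969), 20.153823852539062)
B handle top z 0.0956 mean [0.4956 0.2636 0.0871] 971
board [482.9 297.7] [ 60.3 170.4] 20.244760513305664
(array([0.0406, 0.0496, 0.0665]), array([ 0.0005, -0.0061, -0.0071]))
```

>>> servo_tool(
  steps=[0.02,0.0256,0.034,0,-0.006,-0.007,0.7,0.04,0.0487,0.067,0,-0.006,-0.007,0.7,0.045,0.0487,0.067,0,-0.006,-0.007,0.7,0.045,0.0487,0.067,0,-0.006,-0.007,0.7,0.045,0.0487,0.067,0,-0.006,-0.007,0.7],
)

```text
t: 22.92
eef_pos: [0.4968, 0.2598, 0.1449]
orientation: [1.424, 1.055, -1.426]
wrist_force: [-0.1, 0.2, 0.6]
opening: 0.0598
```

```bash
python3 seestand.py; python3 -c "
from h import *
print(mv([.497,.260,.061],-17.0))"
```

```text
22.9667 [0.49689002 0.26052242 0.14557493] [-0.30152885  0.71832131 -0.18145822] jaw -16.95955037534462 0.05987190448643243
A flange rect [472.2 336.4] [39.4 32.9]
   circle ((468.9731750488281, 336.73651123046875), 19.88020133972168)
A handle top z 0.1237 mean [0.4725 0.3364 0.1122] 2620
B flange rect [497.8 261.7] [34.5 38.9]
   circle ((497.3167419433594, 259.3225402832031), 20.012924194335938)
B handle top z 0.0956 mean [0.498  0.2616 0.09  ] 1600
board [483.  297.7] [ 60.4 170.3] 20.2508544921875
(array([0.0846, 0.0003, 0.0005]), array([ 0.0007, -0.0003,  0.0003]))
```

>>> servo_tool(
  steps=[0.02,0.0008,0.001,0.0007,0,0,0.7,0.045,0.0008,0.001,0.0007,0,0,0.7,0.07,0.0008,0.001,0.0007,0,0,0.7,0.0846,0.0008,0.001,0.0007,0,0,0.7,0.0846,0.0008,0.001,0.0007,0,0,0.7,0.0846,0.0008,0.001,0.0007,0,0,0.4,0.0846,0.0008,0.001,0.0007,0,0,0.2,0.0846,0.0008,0.001,0.0007,0,0,0.1,0.0846,0.0008,0.001,0.0007,0,0,0.1,0.0846,0.0008,0.001,0.0007,0,0,0.1,0.0846,0.0008,0.001,0.0007,0,0,0.1,0.0846,0.0008,0.001,0.0007,0,0,0.1],
  force=60,
)

```text
t: 23.97
eef_pos: [0.4979, 0.26, 0.0626]
orientation: [1.427, 1.054, -1.422]
wrist_force: [-1.4, 1.3, 5.9]
opening: 0.0207
```

>>> servo_tool(
  steps=[-0.015,0,0,0,0,0,0.1,-0.045,0,0,0,0,0,0.1,-0.08,0,0,0,0,0,0.1,-0.1,0,0,0,0,0,0.1,-0.1,0,0,0,0,0,0.1],
)

```text
t: 24.38
eef_pos: [0.4994, 0.2604, 0.1677]
orientation: [1.434, 1.05, -1.413]
wrist_force: [0.8, 0.4, -0.6]
opening: 0.0205
```

```bash
python3 seebore.py .0135; python3 -c "
from h import *
print(mv([.5234,.0428,.145],-17.0))"
```

```text
24.4333 [0.49840729 0.26001498 0.16490814] [ 0.03283452 -0.12625052 -1.8541378 ] jaw -16.993589314044314 0.02041821604831494
flange circle ((499.95025634765625, 262.8055114746094), 19.419225692749023) z 0.15349081108147106
bar [537.9  48.7] [ 6.4 18.1] 27.063220977783203
(array([0.0194, 0.0873, 0.2005]), array([ 0.0001, -0.0051, -0.0062]))
```

>>> servo_tool(
  steps=[0,0.01,0.023,0,-0.005,-0.006,0.1,0,0.023,0.053,0,-0.005,-0.006,0.1,0,0.037,0.085,0,-0.005,-0.006,0.1,0.005,0.051,0.117,0,-0.005,-0.006,0.1,0.01,0.065,0.149,0,-0.005,-0.006,0.1,0.015,0.078,0.179,0,-0.005,-0.006,0.1,0.0194,0.085,0.195,0,-0.005,-0.006,0.1,0.0194,0.0873,0.2005,0,-0.005,-0.006,0.1,0.0194,0.0873,0.2005,0,-0.005,-0.006,0.1,0.0194,0.0873,0.2005,0,-0.005,-0.006,0.1],
)

```text
t: 25.27
eef_pos: [0.5231, 0.0434, 0.1445]
orientation: [1.424, 1.055, -1.425]
wrist_force: [0.5, 0.3, -1.6]
opening: 0.0202
```

```bash
python3 seebore.py .0135; python3 bfit.py; python3 -c "
from h import *
print(mv([.5234,.0428,.085],-17.0))"; cp $(ls -t pics/bore*.png|head -1) pics/b2.png
```

```text
25.3167 [0.52311826 0.04384352 0.14472013] [-0.04384167 -0.1565166  -1.17000213] jaw -16.9457120108383 0.02048921946500918
flange circle ((523.7426147460938, 46.95890808105469), 19.038875579833984) z 0.13026839673856372
bar [522.3  39.9] [52.7 56.1] 72.89537048339844
(array([0.0599, 0.0006, 0.0011]), array([ 0.0015, -0.0003,  0.0002]))
```

View pics/b2.png

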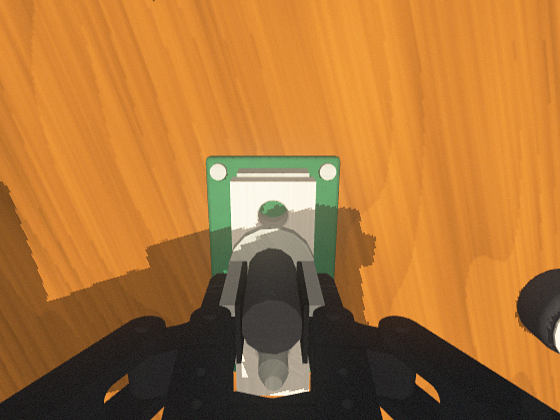

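```bash
python3 - <<'E'
from h import *
from scipy.optimize import least_squares
f=manip.grab_frame("wrist"); s=manip.state(); p=s["eef_pos"]; C=cloud(f); z=p[2]-.0145
m=(np.abs(C[...,2]-z)<.004)&(np.hypot(C[...,0]-p[0],C[...,1]-p[1])<.03)
P=[]
for u in range(235,312):
    v=np.where(m[200:300,u])[0]
    if len(v): P.append(w(f,(u,200+v[0]-.5),z)[:2]*1000)
P=np.array(P); r=least_squares(lambda c:np.hypot(*(P-c).T)-20,p[:2]*1000,loss="soft_l1",f_scale=.3)
print(p,r.x,np.abs(r.fun).mean(),len(P)); print(mv([.5234,.0428,.085],-17.0))
E
```

```text
[0.52324617 0.04402777 0.14501772] [522.78006344  43.6095977 ] 0.23162734575653052 77
(array([0.06  , 0.0005, 0.0011]), array([ 0.0017, -0.0003, -0.0001]))
```

>>> servo_tool(
  steps=[0.012,0.0006,0.001,0.0017,0,0,0.1,0.03,0.0006,0.001,0.0017,0,0,0.1,0.045,0.0006,0.001,0.0017,0,0,0.1,0.055,0.0006,0.001,0.0017,0,0,0.1,0.06,0.0006,0.001,0.0017,0,0,0.1,0.062,0.0006,0.001,0.0017,0,0,0.1,0.064,0.0006,0.001,0.0017,0,0,0.1],
)

```text
t: 26.0
eef_pos: [0.5237, 0.0434, 0.0813]
orientation: [1.424, 1.054, -1.423]
wrist_force: [0.3, -0.8, -1.1]
opening: 0.0203
```

>>> servo_tool(
  steps=[0.0008,0,0,0,0,0,0.1,0.0016,0,0,0,0,0,0.1,0.0024,0,0,0,0,0,0.1,0.003,0,0,0,0,0,0.1,0.003,0,0,0,0,0,0.1],
)

```text
t: 26.42
eef_pos: [0.5238, 0.0433, 0.0785]
orientation: [1.424, 1.054, -1.423]
wrist_force: [-0.4, -0.8, -0.6]
opening: 0.0205
```

>>> servo_tool(
  steps=[0.0008,-0.0002,0.0003,0,0,0,0.1,0.0014,-0.0002,0.0003,0,0,0,0.1,0.002,-0.0002,0.0003,0,0,0,0.1,0.002,-0.0002,0.0003,0,0,0,0.1,0.002,-0.0002,0.0003,0,0,0,0.1],
)

```text
t: 26.83
eef_pos: [0.5239, 0.0431, 0.0778]
orientation: [1.425, 1.053, -1.421]
wrist_force: [-2.2, 1.7, 12.4]
opening: 0.02
```

>>> servo_tool(
  steps=[0.001,0,0,0,0,0,0.1,0.001,0,0,0,0,0,0.1,0.001,0,0,0,0,0,0.1,0.001,0,0,0,0,0,0.1],
)

```text
t: 27.17
eef_pos: [0.5239, 0.0432, 0.0779]
orientation: [1.426, 1.052, -1.42]
wrist_force: [-4.3, 1.0, 9.6]
opening: 0.0207
```

```bash
python3 - <<'E'
from h import *
f=manip.grab_frame("wrist"); save(f,"press"); s=manip.state(); print(s["t"],s["eef_pos"],s["wrist_force"]); C=cloud(f); p=s["eef_pos"]
m=(np.hypot(C[...,0]-.523,C[...,1]-.058)<.008)&(C[...,2]>.04)&(C[...,2]<.08); z=C[m][:,2]; print("flange edge z",np.percentile(z,[10,50,90]).round(4))
E
```

```text
27.2167 [0.5238957  0.04317642 0.07783283] [-3.55370681  0.14478165  9.15804674]
flange edge z [0.0481 0.0634 0.0726]
```

>>> servo_tool(
  steps=[-0.005,0,0,0,0,0,0.1,-0.02,0,0,0,0,0,0.1,-0.05,0,0,0,0,0,0.1,-0.08,0,0,0,0,0,0.1,-0.085,0,0,0,0,0,0.1,-0.085,0,0,0,0,0,0.1],
)

```text
t: 27.72
eef_pos: [0.5243, 0.0431, 0.1647]
orientation: [1.428, 1.049, -1.417]
wrist_force: [-0.2, 0.6, -2.3]
opening: 0.0205
```

```bash
python3 bfit.py; python3 -c "
from h import *
s=manip.state();print(s['eef_pos'],s['wrist_force']);print(mv([.4978,.2592,.155],-17.0))"
```

```text
bore blob [256 193  27  26 532] [0.5232 0.0428 0.048 ] enclosing ((523.0892333984375, 42.64962387084961), 9.701497077941895) bbox [513.56915  33.43186] [532.73804   51.852493]
[0.52350878 0.04318789 0.16295806] [ 0.09880574 -0.29614094 -1.47658118]
(array([ 0.0078, -0.0876, -0.1991]), array([ 0.0009, -0.0011, -0.0045]))
```

>>> servo_tool(
  steps=[0,-0.01,-0.023,0,-0.001,-0.004,0.1,0,-0.023,-0.053,0,-0.001,-0.004,0.1,0,-0.037,-0.085,0,-0.001,-0.004,0.1,0,-0.051,-0.117,0,-0.001,-0.004,0.1,0,-0.065,-0.149,0,-0.001,-0.004,0.1,0.004,-0.078,-0.178,0,-0.001,-0.004,0.1,0.0078,-0.085,-0.194,0,-0.001,-0.004,0.1,0.0078,-0.0876,-0.1991,0,-0.001,-0.004,0.1,0.0078,-0.0876,-0.1991,0,-0.001,-0.004,0.1,0.0078,-0.0876,-0.1991,0,-0.001,-0.004,0.1],
)

```text
t: 28.6
eef_pos: [0.4976, 0.2585, 0.1541]
orientation: [1.422, 1.054, -1.425]
wrist_force: [-1.2, -0.1, -1.0]
opening: 0.0204
```

```bash
python3 -c "
from h import *
print(manip.state()['eef_pos']);print(mv([.4978,.2591,.0630],-17.0))"
```

```text
[0.49762396 0.25849176 0.15409756]
(array([ 0.0911,  0.0001, -0.0007]), array([0.0009, 0.0012, 0.0008]))
```

>>> servo_tool(
  steps=[0.015,0,-0.0007,0.001,0.001,0.001,0.1,0.035,0,-0.0007,0.001,0.001,0.001,0.1,0.055,0,-0.0007,0.001,0.001,0.001,0.1,0.068,0,-0.0007,0.001,0.001,0.001,0.1,0.077,0,-0.0007,0.001,0.001,0.001,0.1,0.083,0,-0.0007,0.001,0.001,0.001,0.1,0.087,0,-0.0007,0.001,0.001,0.001,0.1,0.089,0,-0.0007,0.001,0.001,0.001,0.1,0.0905,0,-0.0007,0.001,0.001,0.001,0.1,0.092,0,-0.0007,0.001,0.001,0.001,0.1,0.092,0,-0.0007,0.001,0.001,0.001,0.1],
)

```text
t: 29.52
eef_pos: [0.498, 0.2592, 0.0627]
orientation: [1.425, 1.053, -1.423]
wrist_force: [0.6, -1.4, -0.1]
opening: 0.0202
```

>>> servo_tool(
  steps=[0.0006,0,0,0,0,0,0.1,0.0012,0,0,0,0,0,0.1,0.0012,0,0,0,0,0,0.1],
)

```text
t: 29.77
eef_pos: [0.498, 0.2592, 0.0626]
orientation: [1.425, 1.053, -1.422]
wrist_force: [-3.1, -1.3, 9.1]
opening: 0.0204
```

>>> servo_tool(
  steps=[0,0,0,0,0,0,0.2,0,0,0,0,0,0,0.4,0,0,0,0,0,0,0.6,0,0,0,0,0,0,0.7,0,0,0,0,0,0,0.7,-0.02,0,0,0,0,0,0.7,-0.05,0,0,0,0,0,0.7,-0.08,0,0,0,0,0,0.7,-0.12,0,0,0,0,0,0.7,-0.14,0,0,0,0,0,0.7,-0.14,0,0,0,0,0,0.7,-0.14,0,0,0,0,0,0.7],
)

```text
t: 30.77
eef_pos: [0.4979, 0.2592, 0.2032]
orientation: [1.427, 1.052, -1.42]
wrist_force: [-0.3, -0.6, -1.5]
opening: 0.0596
```

```bash
python3 seestand.py; python3 - <<'E'
from h import *
f=manip.grab_frame("scene"); save(f,"end"); C=cloud(f)
m=(np.abs(C[...,2]-.048)<.006)&(np.hypot(C[...,0]-.504,C[...,1]+.018)<.09)
q=C[m]; print("platen plane",np.linalg.lstsq(np.c_[q[:,:2]-[.504,-.018],np.ones(len(q))],q[:,2],rcond=None)[0].round(4))
cv2.imwrite("pics/endc.png",cv2.resize(f["img"][140:340,100:500,::-1],None,fx=2,fy=2,interpolation=cv2.INTER_CUBIC))
E
```

```text
30.8167 [0.49738713 0.25905568 0.20189024] [-0.00544478 -0.39869374 -0.47390072] jaw -16.986083977672294 0.0599649318567798
A flange rect [472.  336.2] [39.4 33.2]
   circle ((469.899169921875, 337.10748291015625), 20.94573974609375)
A handle top z 0.1236 mean [0.4718 0.3365 0.1131] 1405
B flange rect [498.4 261.1] [33.4 39.3]
   circle ((497.5433044433594, 258.5915832519531), 19.935836791992188)
B handle top z 0.0958 mean [0.4982 0.2605 0.0906] 957
board [482.9 297.7] [ 60.3 170.2] 20.251564025878906
platen plane [-0.0201  0.0061  0.0487]
```

View pics/endc.png

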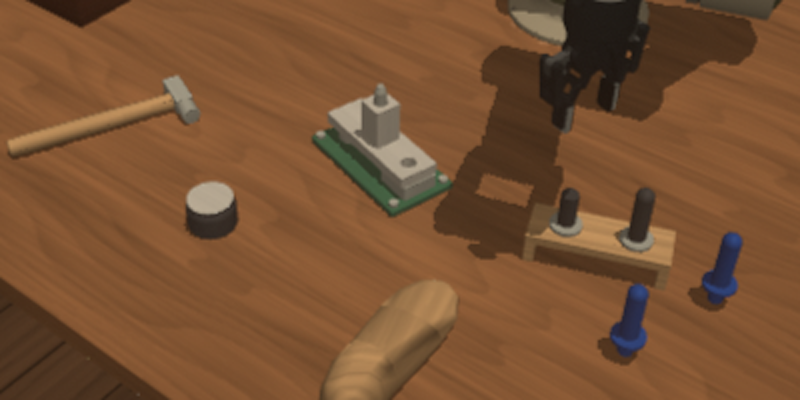

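```bash
python3 -c "
from workcell import manip
print(manip.finish_job())"
```

```text
the job is handed in; nothing more can be done
None
```

I did every step in order and handed the job in; the last move ended at about 31 s of the 72 s allowed. The interface gives no verdict, so what follows is from my own checks.

- **Platen:** I lowered it over the rod at under about 0.1 m/s with almost no side force, and let it go only after it touched the rests. Afterwards the wrist camera showed its top at 48.2 mm, tilted less than 0.002 rad, and centred within about 0.3 mm of the base.
- **Go gauge:** It went in until the flange met the platen (flange top at 54 mm), and I put it back in its hole. It was last measured about 0.3 mm from the hole's centre while in clear view.
- **No-go gauge:** I pressed it about 0.3 mm off the bore's centre with roughly 10–14 N, and it was refused. Its tip stopped about 2.5 mm into the bore, where 2 mm was expected. It is back in its own hole, about 0.3 mm from the centre.
- **Bystanders:** The last, tin and hammer looked undisturbed in the final picture; I did not measure them.

Two checks disagreed:
- **Platen tilt:** The final scene-camera fit gave the platen a tilt of about 0.02 rad. I put this down to side-face pixels, since the closer wrist view showed it flat. I did not repeat the wrist tilt check after the gauging.
- **Camera offset:** The top camera read about 2 mm off the wrist camera. I trusted the wrist camera because it agreed with where the gripper closed.

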